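# Point out the two blanks for the next doll and call the turner

### The arm

A 6-joint arm with a two-finger parallel gripper is mounted at the origin on the work surface. World frame = base frame: x ahead of the robot, y to its left, z up, the work surface at z = 0. Lengths are in m, angles in degrees, forces in N, time in s.
With the tool pointing down it reaches from about 0.3 to 0.75 m from the base axis. Payload 8.5 kg.
Tool frame: the origin (TCP) lies between the finger pads, 19 mm behind the fingertips; this is the grasp point; z points along the fingers, y is the line along which they close (so a half turn about z gives the same grasp; the last joint's range is limited). The gripper opens to 85 mm and grips with 20 to 120 N. Pads are 22 mm wide; open, the fingers measure 114 mm over their backs; the gripper's body (76 mm by 85 mm) begins 54 mm behind the grasp point. The pads swing forward as they close: fully open they stand 13 mm farther back than shut.
Start: joints at [-80.862, 21.807, 74.336, -0, 83.858, -12.336], TCP at [0.201, -0.512, 0.25] pointing down, gripper open.
Joint ranges: [-178.18, 178.18], [-50.72, 133.34], [12.68, 142.11], [-81.47, 261.47], [9.98, 163.14], [-165.26, 165.26]. Speed limits (degrees/s): [136.94, 136.94, 180, 180, 180, 180].

### API

Orientations are given as a 3x3 rotation matrix whose columns are the frame's x, y, z axes.
In Python, from rig import env, imaging gives the robot as it stands. The module is installed in compiled form; this text tells all that it offers.
- The arm moves only by the tool arm_command, never from a script. Its arguments are lists of equal length, an entry for each row: "turn": the turn, a rotation vector about the tool's x, y, z in units of 5 degrees (1.0 is 5 degrees), a list of three; "xyz": the shift along the tool's x, y, z in units of 50 mm (1.0 is 50 mm), a list of three; "claw": the finger opening in mm, from 0 to 85.4. A call has 1 to 12 rows; each row shifts and turns the commanded pose from where the row before left it, along the tool's axes as they then stand; what a row does not reach is not made up. A row lasts 1/10 s, in which the tool goes at most 50 mm and 8.59 degrees, less where a joint would pass 70% of its speed; a pose out of reach is approached as far as the arm can. A call is refused whole if a number of a shift passes 1 or a number of a turn 1, either way. A call with a gripper value outside its range is refused whole. The fingers move at their own pace and stop on an object; "squeeze" is the grip in N (left out, the last holds). Time passes only in rows, so rows that do not move let the fingers close. It gives the time, the measured TCP pose, the force, the opening and the grip force at its end, in the units of the state.
- env.observe(): the state, without advancing time (a new reading comes with each control period).
- imaging.get_image(name): name is "side" or "top" or "wrist"; returns (picture, depth): 400x640x3 uint8, blue, green, red; 400x640 float32, m along the optical axis (not along the pixel's ray), 0 where there is no reading.
- imaging.camera_info(name): a dict with "camera_matrix" (3x3 intrinsics, pixels), "rvec" (rotation vector, rad) and "tvec" (3), from world to camera coordinates, as OpenCV has them. Camera axes: x right, y down, z forward; pixel columns grow to the right and rows downward; lengths in m; the calibration is good to about 2 mm. A picture is of the moment at which its call begins: read the wrist's pose just before it. camera_info takes no time and is no camera call; for the wrist camera it gives the pose at the moment of the call.
- env.close_job(): hands the job in; it is judged then, once.
The state is a dict: "time_s": time; "q": joint angles; "qvel": joint speeds; "joint_efforts": joint torques, N m; "position": TCP position; "tool_rot": TCP orientation; "ft_force": force on the tool from outside, world axes, zero at the start; "wrist_torque": the same for the moment, N m; "grip_width": finger opening in m; "gripper_force": force on a finger pad.
Only numpy, scipy, OpenCV 4.12 (cv2) and the standard library are available. Lean on these libraries where they do the work, as an engineer would, in place of code of your own. Each camera call takes 0.05 s, during which the arm holds its last target. There are 200 camera calls.

### The job

Show the turner which two of the five wooden blanks standing in the middle of the bench make the next doll. With the fingers pointing down, bring the fingertips a couple of centimetres above the top of the tallest straight one and stay there for two seconds, then do the same over the ball-shaped one, and then press the call button gently all the way down and let it go. Touch none of the five, do not come down low over any of the other three on the way, and disturb nothing else on the bench.

Things in the scene. Friction and masses are not known exactly. Their poses are not given: they have to be found in the camera images.
- tall_body: The tall body blank: straight cylinder with a domed top, 44 mm diameter, 140 mm high, the tallest blank. The dome's peak is 140 mm above the origin. Loose bare pale wood, upright on the table, round about its vertical z axis; origin at the centre of its underside. The five blanks stand in any order in two staggered rows, axes at least 120 mm apart.
- ball_head: The ball-shaped head blank: a ball 58 mm in diameter on a small flat foot, its top 55 mm above the origin. Loose bare pale wood, upright on the table, round about its vertical z axis; origin at the centre of its underside. The five blanks stand in any order in two staggered rows, axes at least 120 mm apart.
- mid_body: Other blank: straight cylinder with a domed top like the tall one, 44 mm diameter but only 100 mm high. Loose bare pale wood, upright on the table, round about its vertical z axis; origin at the centre of its underside. The five blanks stand in any order in two staggered rows, axes at least 120 mm apart.
- waist_body: Other blank: waisted body, 50 mm diameter at the foot, 32 mm at the waist, 46 mm near the top, 120 mm high. Loose bare pale wood, upright on the table, round about its vertical z axis; origin at the centre of its underside. The five blanks stand in any order in two staggered rows, axes at least 120 mm apart.
- dome_head: Other blank: squat head like a half loaf, flat-footed, straight low sides and a domed top, 64 mm diameter, 48 mm high. Loose bare pale wood, upright on the table, round about its vertical z axis; origin at the centre of its underside. The five blanks stand in any order in two staggered rows, axes at least 120 mm apart.
- call_button_top (a point): Centre of the top face of the call button's round steel cap, 32 mm in diameter, pressed straight down; it stands 10 mm proud, 22 mm above the table, on a grey round housing (48 mm diameter, 12 mm high) fixed to the table to the robot's left of the blanks. The point moves down with the cap.
- call_button_base: The call button's grey round housing, 48 mm diameter and 12 mm high, fixed to the table, carrying the cap. Origin at the centre of its underside.
- call_button (a joint): Travel of the call button in m: 0 up, 0.006 fully pressed. Spring-loaded: about 5 N holds it fully down, and it comes up by itself when let go.
- pot: Bystander: green metal pot, open at the top, with two loop handles to its sides, 110 mm diameter without them, 70 mm high, loose, at the far edge of the work. Origin at the centre of its underside.
- hammer: Bystander: hammer 260 mm long lying flat along its own x axis, loose, at the far edge. Origin on the table under its middle.
- brush: Bystander: bench brush 220 mm long lying flat along its own x axis, loose, at the far left. Origin on the table under its middle.
- offcut: Bystander: eight-sided wooden offcut 68 mm across, 30 mm high, loose, lying between blanks and button. Origin at the centre of its underside.
There are look-alikes about, which are no part of the job. What is shaped like the ball_head but blue is not meant.

How it is judged (in metres and radians):
On the way, in this order (a step that is already met when the one before it is completed fails the run):
1. the TCP is over the tall body blank, within 25 mm of its axis and 21 to 85 mm above its top (fingertips about 2 to 66 mm clear), fingers pointing down within about 48 degrees, for 1.5 s (horizontal distance between the grasp point and tall_body below 0.025 m and z of the grasp point in the frame of tall_body between 0.161 and 0.225 m and angle between the grasp point's own z axis and vertical above 2.3 rad), for 1.5 s.
2. the same over the ball-shaped head blank for 1.5 s (horizontal distance between the grasp point and ball_head below 0.025 m and z of the grasp point in the frame of ball_head between 0.076 and 0.14 m and angle between the grasp point's own z axis and vertical above 2.3 rad), for 1.5 s.
3. the call button is pressed at least 4.5 mm of its 6 mm (value of joint call_button above 0.0045 m), for 0.05 s.
At the end, for the whole second after the job is handed in: The call button is up again (under 1.5 mm pressed), and all five blanks stand upright (within 0.1 rad), at rest and within 8 mm of where they were; pot, hammer, brush and offcut within 15 mm of where they were (value of joint call_button below 0.0015 m and distance of each of tall_body, mid_body, waist_body, ball_head, dome_head from where it was at the start of the episode below 0.008 m and angle between each of tall_body, mid_body, waist_body, ball_head, dome_head's own z axis and vertical below 0.1 rad and linear speed of each of tall_body, mid_body, waist_body, ball_head, dome_head below 0.02 m/s and distance of each of pot, hammer, brush, offcut from where it was at the start of the episode below 0.015 m); the robot touches nothing.
It fails at once if a blank is touched by the robot (contact force between any of the fingers, the arm and tall_body above 0.3 N or contact force between any of the fingers, the arm and mid_body above 0.3 N or contact force between any of the fingers, the arm and waist_body above 0.3 N or contact force between any of the fingers, the arm and ball_head above 0.3 N or contact force between any of the fingers, the arm and dome_head above 0.3 N).
It fails at once if a blank is lifted, shifted by 8 mm or tipped by 0.1 rad (distance of any of tall_body, mid_body, waist_body, ball_head, dome_head from where it was at the start of the episode above 0.008 m or angle between any of tall_body, mid_body, waist_body, ball_head, dome_head's own z axis and vertical above 0.1 rad).
It fails at once if a wrong blank is pointed at: the TCP comes within 20 mm sideways of its axis and less than 60 mm above its top ((horizontal distance between the grasp point and mid_body below 0.02 m and z of the grasp point in the frame of mid_body below 0.16 m) or (horizontal distance between the grasp point and waist_body below 0.02 m and z of the grasp point in the frame of waist_body below 0.18 m) or (horizontal distance between the grasp point and dome_head below 0.02 m and z of the grasp point in the frame of dome_head below 0.108 m)).
It fails at once if the pot, hammer, brush or offcut is moved by 15 mm (distance of any of pot, hammer, brush, offcut from where it was at the start of the episode above 0.015 m).
It fails at once if the call button is struck with over 40 N (contact force between any of the fingers, the arm and call_button_base above 40 N).
It also fails if it takes over 48 s, if anything falls off the work surface, if the arm or the gripper's body presses on something with over 40 N, if the wrist force passes 120 N, or if a joint passes its speed limit or range.

## Working session

There is one attempt and no reset: what is moved stays moved. The work goes in short steps, Python scripts to look and compute and a tool call to move; the robot and the scene stay as the last step left them, time stands still between calls to the robot, and variables do not carry over. Pictures are saved under pics/ and viewed, at most 10 in all, crops included, and the job is handed in when it is done.

Besides the shell and the picture viewer there is one more tool, called after "Emit:" by a JSON object that holds its "api" and its "payload". arm_command: Moves the arm, as the interface text tells. Its arguments: {"type":"object","properties":{"turn":{"type":"array"},"xyz":{"type":"array"},"claw":{"type":"array"},"squeeze":{"type":"number"}},"required":["turn","xyz","claw"]}

```bash
mkdir -p pics; cat > h.py <<'E'
import numpy as np, cv2
from rig import env, imaging
def snap(n,f):
    im,d=imaging.get_image(n); cv2.imwrite(f'pics/{f}.png',im); np.save(f'pics/{f}.npy',d); return im,d
def w(n,d,u,v):
    c=imaging.camera_info(n);K=np.array(c['camera_matrix']);R,_=cv2.Rodrigues(np.array(c['rvec'],float))
    t=np.array(c['tvec'],float).ravel()
    u,v=np.atleast_1d(u),np.atleast_1d(v);z=d[v,u]
    p=np.linalg.inv(K)@np.stack([u,v,np.ones(len(u))])*z
    return (R.T@(p-t[:,None])).T
E
python3 - <<'E'
from h import *
snap('top','top');snap('side','side')
s=env.observe();print(s['time_s'],s['position'],s['tool_rot'],s['ft_force'])
E
```

```text
0.1 [ 0.20130941 -0.51159397  0.24947012] [[ 9.30591290e-01  3.66059845e-01 -2.02466003e-04]
 [ 3.66059792e-01 -9.30590444e-01  1.28629257e-03]
 [ 2.82447131e-04 -1.27112733e-03 -9.99999152e-01]] [ 0.24699985 -0.57649663  0.13653905]
```

View pics/top.png

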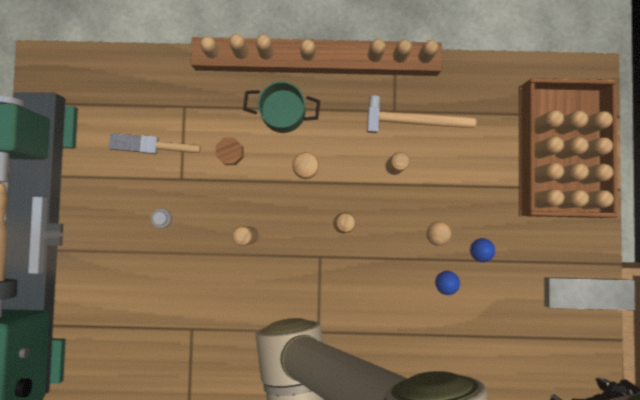

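View pics/side.png

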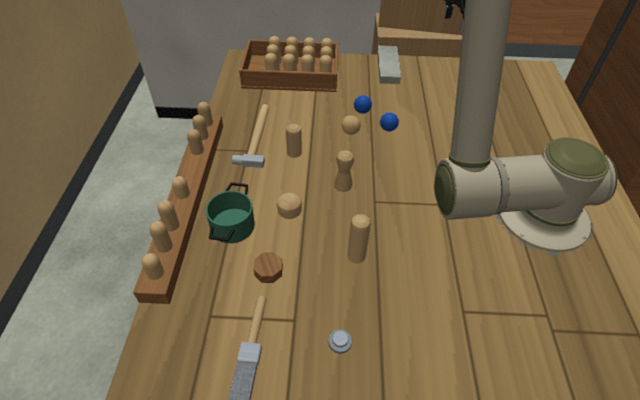

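The top view shows five pale blanks at (243,235), (345,222), (440,233), (306,165) and (400,161). The button is at (161,218). From the side view, (359,238) is a straight tall cylinder, (344,170) is waisted, (293,140) is the shorter cylinder, (289,205) is the half loaf and (351,124) is the ball, with two blue look-alikes beside it. I'll measure the heights and confirm in a crop.

```bash
python3 - <<'E'
from h import *
d=np.load('pics/top.npy')
vv,uu=np.mgrid[120:300,140:520];P=w('top',d,uu.ravel(),vv.ravel())
for n,(u,v) in dict(b243=(243,235),b345=(345,222),b440=(440,233),b306=(306,165),b400=(400,161),blue1=(483,250),blue2=(447,283),button=(161,218),offcut=(230,151)).items():
    m=(np.hypot(uu.ravel()-u,vv.ravel()-v)<20)&(P[:,2]>.008)&(P[:,2]<.3); Q=P[m]; h=np.percentile(Q[:,2],98); T=Q[Q[:,2]>h-.008]
    mid=(T.min(0)+T.max(0))/2
    print(n,'top z %.3f'%h,'top ctr',T.mean(0).round(3),mid.round(3),'all',((Q.min(0)+Q.max(0))/2).round(3),len(T))
im=cv2.imread('pics/side.png');cv2.imwrite('pics/c.png',cv2.resize(im[90:280,230:420],None,fx=3,fy=3,interpolation=cv2.INTER_CUBIC))
E
```

```text
b243 top z 0.142 top ctr [0.478 0.15  0.138] [0.478 0.15  0.139] all [0.478 0.151 0.076] 199
b345 top z 0.123 top ctr [ 0.512 -0.073  0.118] [ 0.512 -0.074  0.119] all [ 0.507 -0.073  0.066] 155
b440 top z 0.057 top ctr [ 0.493 -0.299  0.053] [ 0.493 -0.299  0.055] all [ 0.492 -0.299  0.04 ] 187
b306 top z 0.050 top ctr [0.648 0.019 0.046] [0.646 0.018 0.048] all [0.646 0.019 0.031] 243
b400 top z 0.102 top ctr [ 0.654 -0.195  0.098] [ 0.653 -0.195  0.1  ] all [ 0.654 -0.195  0.057] 177
blue1 top z 0.056 top ctr [ 0.456 -0.402  0.052] [ 0.455 -0.403  0.054] all [ 0.448 -0.411  0.034] 199
blue2 top z 0.057 top ctr [ 0.377 -0.321  0.053] [ 0.378 -0.322  0.055] all [ 0.378 -0.32   0.042] 179
button top z 0.026 top ctr [0.514 0.365 0.022] [0.513 0.365 0.024] all [0.521 0.365 0.019] 135
offcut top z 0.035 top ctr [0.679 0.204 0.031] [0.678 0.204 0.034] all [0.676 0.203 0.024] 546
```

View pics/c.png

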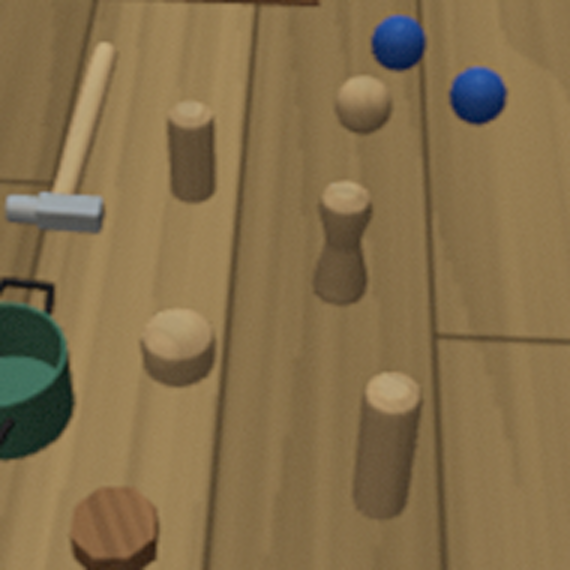

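The crop confirms it. The tall one is (0.478, 0.150), with the 100 mm one and the waisted one ruled out by height and shape. The ball is the pale one at (0.493, -0.299), not the blue ones. The line from the start to the tall blank at z 0.25 stays clear of everything.

Emit:
{"api": "arm_command", "payload": {"turn": [[0, 0, 0], [0, 0, 0], [0, 0, 0], [0, 0, 0], [0, 0, 0], [0, 0, 0], [0, 0, 0], [0, 0, 0], [0, 0, 0], [0, 0, 0]], "xyz": [[0.3, -0.3, 0], [0.6, -0.6, 0], [0.65, -0.67, 0], [0.65, -0.67, 0], [0.65, -0.67, 0], [0.65, -0.67, 0], [0.65, -0.67, 0], [0.65, -0.67, 0], [0.65, -0.67, 0], [0.65, -0.67, 0]], "claw": [0, 0, 0, 0, 0, 0, 0, 0, 0, 0]}}

```text
time_s: 1.1
position: [0.3708, -0.107, 0.25]
tool_rot: [[0.931, 0.366, 0.0], [0.366, -0.931, 0.0], [0.0, -0.0, -1.0]]
ft_force: [1.0, -0.3, -0.5]
grip_width: -0.0003
gripper_force: 0.0
```

Emit:
{"api": "arm_command", "payload": {"turn": [[0, 0, 0], [0, 0, 0], [0, 0, 0], [0, 0, 0], [0, 0, 0], [0, 0, 0], [0, 0, 0], [0, 0, 0], [0, 0, 0], [0, 0, 0], [0, 0, 0], [0, 0, 0]], "xyz": [[0.65, -0.67, 0], [0.65, -0.67, 0], [0.65, -0.67, 0], [0.65, -0.67, 0], [0.6, -0.6, 0], [0.4, -0.4, 0], [0.27, -0.32, 0], [0, 0, 0.3], [0, 0, 0.5], [0, 0, 0.4], [0, 0, 0.1], [0, 0, 0]], "claw": [0, 0, 0, 0, 0, 0, 0, 0, 0, 0, 0, 0]}}

```text
time_s: 2.3
position: [0.4773, 0.148, 0.1847]
tool_rot: [[0.931, 0.366, -0.001], [0.366, -0.931, -0.0], [-0.001, -0.0, -1.0]]
ft_force: [-0.2, 0.1, -0.0]
grip_width: -0.0001
gripper_force: 0.0
```

```bash
python3 - <<'E'
from h import *
s=env.observe();print(s['time_s'],s['position'],s['q'])
im,d=snap('side','s2');cv2.imwrite('pics/c2.png',cv2.resize(im[100:300,260:460],None,fx=3,fy=3,interpolation=cv2.INTER_CUBIC))
E
```

```text
2.3 [0.4772765  0.14804094 0.18470506] [3.63287618e+00 2.03593410e+01 8.83614128e+01 4.31006402e-04
 7.13620504e+01 7.21621581e+01]
```

View pics/c2.png

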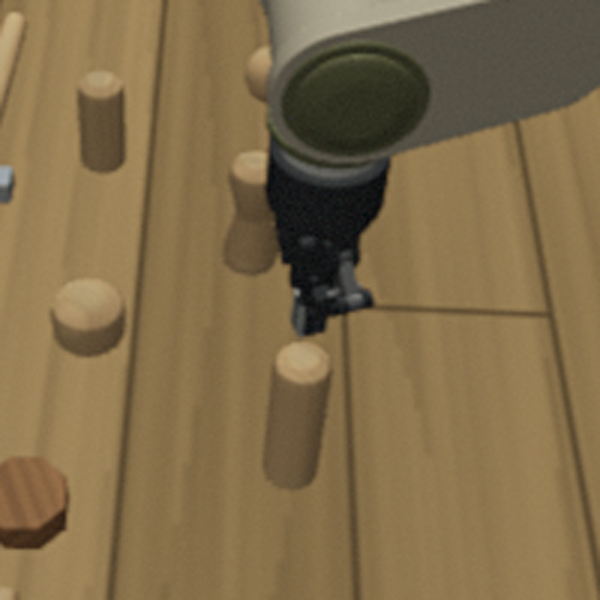

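The closed fingertips (crop 310,325) hang just above the tall blank's top (302,362), clear of it. I'll stay there for over two seconds.

Emit:
{"api": "arm_command", "payload": {"turn": [[0, 0, 0], [0, 0, 0], [0, 0, 0], [0, 0, 0], [0, 0, 0], [0, 0, 0], [0, 0, 0], [0, 0, 0], [0, 0, 0], [0, 0, 0], [0, 0, 0], [0, 0, 0]], "xyz": [[0, 0, 0], [0, 0, 0], [0, 0, 0], [0, 0, 0], [0, 0, 0], [0, 0, 0], [0, 0, 0], [0, 0, 0], [0, 0, 0], [0, 0, 0], [0, 0, 0], [0, 0, 0]], "claw": [0, 0, 0, 0, 0, 0, 0, 0, 0, 0, 0, 0]}}

```text
time_s: 3.55
position: [0.4774, 0.1481, 0.185]
tool_rot: [[0.931, 0.366, 0.0], [0.366, -0.931, 0.0], [0.0, -0.0, -1.0]]
ft_force: [0.3, -0.2, -1.0]
grip_width: -0.0004
gripper_force: 0.0
```

Emit:
{"api": "arm_command", "payload": {"turn": [[0, 0, 0], [0, 0, 0], [0, 0, 0], [0, 0, 0], [0, 0, 0], [0, 0, 0], [0, 0, 0], [0, 0, 0], [0, 0, 0], [0, 0, 0], [0, 0, 0], [0, 0, 0]], "xyz": [[0, 0, 0], [0, 0, 0], [0, 0, 0], [0, 0, 0], [0, 0, 0], [0, 0, 0], [0, 0, 0], [0, 0, 0], [0, 0, 0], [0, 0, 0], [0, 0, 0], [0, 0, 0]], "claw": [0, 0, 0, 0, 0, 0, 0, 0, 0, 0, 0, 0]}}

```text
time_s: 4.75
position: [0.4774, 0.1481, 0.1851]
tool_rot: [[0.931, 0.366, 0.0], [0.366, -0.931, 0.0], [0.0, -0.0, -1.0]]
ft_force: [-0.3, -0.3, 0.6]
grip_width: 0.0
gripper_force: 0.0
```

Emit:
{"api": "arm_command", "payload": {"turn": [[0, 0, 0], [0, 0, 0], [0, 0, 0], [0, 0, 0], [0, 0, 0], [0, 0, 0], [0, 0, 0], [0, 0, 0], [0, 0, 0], [0, 0, 0], [0, 0, 0]], "xyz": [[0, 0, -0.4], [0, 0, -0.8], [0, 0, -0.8], [-0.5, 0.6, 0], [-0.62, 0.74, 0], [-0.62, 0.74, 0], [-0.62, 0.74, 0], [-0.6, 0.7, 0], [0, 0.8, 0], [0, 0.8, 0], [0, 0.8, 0]], "claw": [0, 0, 0, 0, 0, 0, 0, 0, 0, 0, 0]}}

```text
time_s: 5.85
position: [0.4482, -0.1833, 0.2852]
tool_rot: [[0.931, 0.365, 0.0], [0.365, -0.931, -0.0], [0.0, 0.0, -1.0]]
ft_force: [0.5, 0.5, -0.5]
grip_width: 0.0006
gripper_force: 0.0
```

Emit:
{"api": "arm_command", "payload": {"turn": [[0, 0, 0], [0, 0, 0], [0, 0, 0], [0, 0, 0], [0, 0, 0], [0, 0, 0], [0, 0, 0], [0, 0, 0], [0, 0, 0], [0, 0, 0], [0, 0, 0]], "xyz": [[0, 0.8, 0], [0, 0.8, 0], [0, 0.6, 0], [0, 0.3, 0], [0, 0, 0.4], [0, 0, 0.8], [0, 0, 0.8], [0, 0, 0.8], [0, 0, 0.6], [0, 0, 0.3], [0, 0, 0]], "claw": [0, 0, 0, 0, 0, 0, 0, 0, 0, 0, 0]}}

```text
time_s: 6.95
position: [0.4931, -0.2973, 0.0979]
tool_rot: [[0.931, 0.366, -0.003], [0.366, -0.931, 0.003], [-0.002, -0.004, -1.0]]
ft_force: [0.3, -0.4, 0.3]
grip_width: -0.0001
gripper_force: 0.0
```

```bash
python3 - <<'E'
from h import *
s=env.observe();print(s['time_s'],s['position'],s['q'])
im,d=snap('side','s3');cv2.imwrite('pics/c3.png',cv2.resize(im[50:200,280:480],None,fx=3,fy=3,interpolation=cv2.INTER_CUBIC))
E
```

```text
6.95 [ 0.49305446 -0.2972502   0.09789267] [-4.28605836e+01  3.29820313e+01  8.25099608e+01 -9.99288574e-04
  6.47704455e+01  2.56720951e+01]
```

View pics/c3.png

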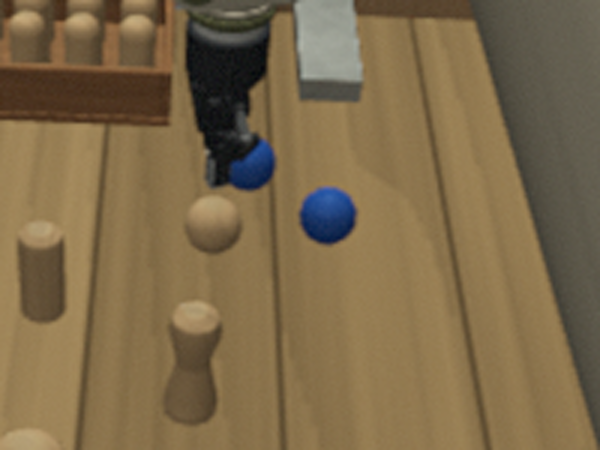

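The tips (crop 218,182) are just over the pale ball (213,222) with a gap between. The blue balls are untouched. I'll hold here.

Emit:
{"api": "arm_command", "payload": {"turn": [[0, 0, 0], [0, 0, 0], [0, 0, 0], [0, 0, 0], [0, 0, 0], [0, 0, 0], [0, 0, 0], [0, 0, 0], [0, 0, 0], [0, 0, 0], [0, 0, 0], [0, 0, 0]], "xyz": [[0, 0, 0], [0, 0, 0], [0, 0, 0], [0, 0, 0], [0, 0, 0], [0, 0, 0], [0, 0, 0], [0, 0, 0], [0, 0, 0], [0, 0, 0], [0, 0, 0], [0, 0, 0]], "claw": [0, 0, 0, 0, 0, 0, 0, 0, 0, 0, 0, 0]}}

```text
time_s: 8.2
position: [0.4938, -0.2979, 0.1]
tool_rot: [[0.931, 0.366, 0.0], [0.366, -0.931, -0.0], [0.0, 0.0, -1.0]]
ft_force: [-0.2, 0.1, 0.5]
grip_width: 0.0001
gripper_force: 0.0
```

Emit:
{"api": "arm_command", "payload": {"turn": [[0, 0, 0], [0, 0, 0], [0, 0, 0], [0, 0, 0], [0, 0, 0], [0, 0, 0], [0, 0, 0], [0, 0, 0], [0, 0, 0], [0, 0, 0], [0, 0, 0], [0, 0, 0]], "xyz": [[0, 0, 0], [0, 0, 0], [0, 0, 0], [0, 0, 0], [0, 0, 0], [0, 0, 0], [0, 0, 0], [0, 0, 0], [0, 0, 0], [0, 0, 0], [0, 0, 0], [0, 0, 0]], "claw": [0, 0, 0, 0, 0, 0, 0, 0, 0, 0, 0, 0]}}

```text
time_s: 9.4
position: [0.4938, -0.2979, 0.1]
tool_rot: [[0.931, 0.366, 0.0], [0.366, -0.931, -0.0], [-0.0, 0.0, -1.0]]
ft_force: [-0.3, 0.1, -0.3]
grip_width: 0.0003
gripper_force: 0.0
```

Emit:
{"api": "arm_command", "payload": {"turn": [[0, 0, 0], [0, 0, 0], [0, 0, 0], [0, 0, 0], [0, 0, 0], [0, 0, 0], [0, 0, 0], [0, 0, 0], [0, 0, 0], [0, 0, 0], [0, 0, 0]], "xyz": [[0, 0, -0.4], [0, 0, -0.8], [0, 0, -0.8], [0, 0, -0.9], [0, 0, -0.8], [-0.05, -0.9, 0], [-0.05, -0.9, 0], [-0.05, -0.9, 0], [-0.05, -0.9, 0], [-0.05, -0.9, 0], [-0.05, -0.9, 0]], "claw": [0, 0, 0, 0, 0, 0, 0, 0, 0, 0, 0]}}

```text
time_s: 10.5
position: [0.3799, -0.0506, 0.2851]
tool_rot: [[0.931, 0.366, 0.0], [0.366, -0.931, -0.0], [0.0, 0.0, -1.0]]
ft_force: [-0.5, 0.2, 0.3]
grip_width: 0.0
gripper_force: 0.0
```

Emit:
{"api": "arm_command", "payload": {"turn": [[0, 0, 0], [0, 0, 0], [0, 0, 0], [0, 0, 0], [0, 0, 0], [0, 0, 0], [0, 0, 0], [0, 0, 0], [0, 0, 0], [0, 0, 0], [0, 0, 0], [0, 0, 0]], "xyz": [[0.55, -0.67, 0], [0.55, -0.67, 0], [0.55, -0.67, 0], [0.55, -0.67, 0], [0.55, -0.67, 0], [0.55, -0.67, 0], [0.55, -0.67, 0], [0.55, -0.67, 0], [0.55, -0.67, 0], [0.4, -0.5, 0], [0.2, -0.2, 0], [0, 0, 0]], "claw": [0, 0, 0, 0, 0, 0, 0, 0, 0, 0, 0, 0]}}

```text
time_s: 11.7
position: [0.5161, 0.3641, 0.2841]
tool_rot: [[0.93, 0.368, -0.001], [0.368, -0.93, -0.0], [-0.001, -0.0, -1.0]]
ft_force: [-0.1, -0.4, 0.0]
grip_width: 0.0001
gripper_force: 0.0
```

```bash
python3 - <<'E'
from h import *
s=env.observe();print(s['time_s'],s['position'],s['q'],s['ft_force'])
im,d=snap('wrist','w1');P=w('wrist',d,[320,320],[200,390]);print(P)
E
```

```text
11.7 [0.51613714 0.36408533 0.28407835] [2.44753694e+01 2.93276322e+01 5.62243033e+01 7.64532997e-03
 9.44976640e+01 9.28928188e+01] [-0.13275401 -0.3603981   0.03827017]
[[0.45860912 0.3498955  0.00233884]
 [0.52394839 0.36743351 0.34945203]]
```

View pics/w1.png

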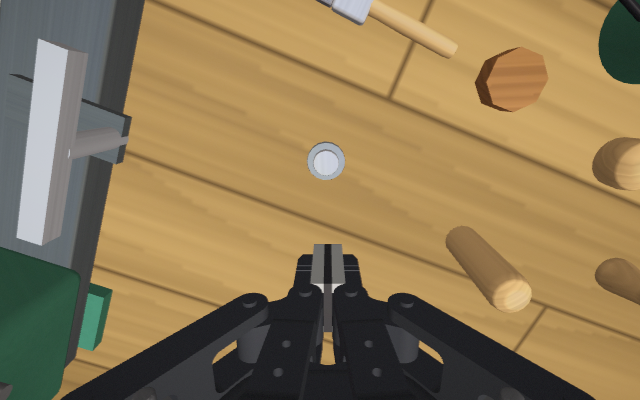

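The wrist view shows the button cap at (326,163) with the closed fingertips at (328,250) and nothing else under them. I'll compute the cap's position from it.

```bash
python3 - <<'E'
from h import *
d=np.load('pics/w1.npy')
print(w('wrist',d,[326,326,320,332],[163,166,163,163]),env.observe()['position'])
E
```

```text
[[0.51209168 0.36226881 0.02303031]
 [0.50879343 0.36097098 0.02381412]
 [0.5096741  0.36912656 0.02428902]
 [0.51483578 0.35551573 0.02340005]] [0.5159652  0.36296924 0.28440515]
```

Emit:
{"api": "arm_command", "payload": {"turn": [[0, 0, 0], [0, 0, 0], [0, 0, 0], [0, 0, 0], [0, 0, 0], [0, 0, 0], [0, 0, 0], [0, 0, 0], [0, 0, 0], [0, 0, 0]], "xyz": [[-0.06, 0, 0.3], [0, 0, 0.8], [0, 0, 0.8], [0, 0, 0.8], [0, 0, 0.8], [0, 0, 0.5], [0, 0, 0.3], [0, 0, 0.2], [0, 0, 0.1], [0, 0, 0]], "claw": [0, 0, 0, 0, 0, 0, 0, 0, 0, 0]}}

```text
time_s: 12.75
position: [0.5133, 0.3612, 0.0552]
tool_rot: [[0.931, 0.366, 0.0], [0.366, -0.931, -0.0], [0.0, 0.0, -1.0]]
ft_force: [1.2, -0.1, 0.4]
grip_width: 0.0002
gripper_force: 0.0
```

Emit:
{"api": "arm_command", "payload": {"turn": [[0, 0, 0], [0, 0, 0], [0, 0, 0], [0, 0, 0], [0, 0, 0], [0, 0, 0], [0, 0, 0], [0, 0, 0], [0, 0, 0], [0, 0, 0]], "xyz": [[0, 0, 0.04], [0, 0, 0.04], [0, 0, 0.04], [0, 0, 0.04], [0, 0, 0.04], [0, 0, 0.04], [0, 0, 0.04], [0, 0, 0.04], [0, 0, 0], [0, 0, 0]], "claw": [0, 0, 0, 0, 0, 0, 0, 0, 0, 0]}}

```text
time_s: 13.75
position: [0.5133, 0.3615, 0.0392]
tool_rot: [[0.931, 0.366, 0.0], [0.366, -0.931, 0.0], [0.0, 0.0, -1.0]]
ft_force: [-0.8, -0.6, 2.5]
grip_width: -0.0
gripper_force: 1.1
```

Emit:
{"api": "arm_command", "payload": {"turn": [[0, 0, 0], [0, 0, 0], [0, 0, 0], [0, 0, 0], [0, 0, 0], [0, 0, 0]], "xyz": [[0, 0, 0.02], [0, 0, 0.02], [0, 0, 0.02], [0, 0, 0.02], [0, 0, 0], [0, 0, 0]], "claw": [0, 0, 0, 0, 0, 0]}}

```text
time_s: 14.35
position: [0.5133, 0.3615, 0.0352]
tool_rot: [[0.931, 0.366, 0.0], [0.366, -0.931, 0.0], [0.0, -0.0, -1.0]]
ft_force: [-1.5, -1.1, 4.2]
grip_width: -0.0001
gripper_force: 2.3
```

Emit:
{"api": "arm_command", "payload": {"turn": [[0, 0, 0], [0, 0, 0], [0, 0, 0], [0, 0, 0]], "xyz": [[0, 0, 0.01], [0, 0, 0], [0, 0, 0], [0, 0, 0]], "claw": [0, 0, 0, 0]}}

```text
time_s: 14.75
position: [0.5133, 0.3615, 0.0348]
tool_rot: [[0.931, 0.366, 0.0], [0.366, -0.931, 0.0], [0.0, 0.0, -1.0]]
ft_force: [-1.5, 0.1, 6.3]
grip_width: -0.0003
gripper_force: 3.0
```

Emit:
{"api": "arm_command", "payload": {"turn": [[0, 0, 0], [0, 0, 0], [0, 0, 0], [0, 0, 0]], "xyz": [[0, 0, 0.01], [0, 0, 0], [0, 0, 0], [0, 0, 0]], "claw": [0, 0, 0, 0]}}

```text
time_s: 15.15
position: [0.5133, 0.3615, 0.0347]
tool_rot: [[0.931, 0.366, 0.0], [0.366, -0.931, 0.0], [0.0, 0.0, -1.0]]
ft_force: [-4.0, -1.2, 10.2]
grip_width: 0.0001
gripper_force: 4.7
```

The force rose from 6.3 to 10.2 N while the tip barely moved, so the button is at the bottom. Letting go now.

Emit:
{"api": "arm_command", "payload": {"turn": [[0, 0, 0], [0, 0, 0], [0, 0, 0], [0, 0, 0], [0, 0, 0], [0, 0, 0], [0, 0, 0], [0, 0, 0], [0, 0, 0], [0, 0, 0]], "xyz": [[0, 0, -0.1], [0, 0, -0.2], [0, 0, -0.5], [0, 0, -0.8], [0, 0, -0.8], [0, 0, -0.5], [0, 0, -0.2], [0, 0, 0], [0, 0, 0], [0, 0, 0]], "claw": [0, 0, 0, 0, 0, 0, 0, 0, 0, 0]}}

```text
time_s: 16.15
position: [0.5128, 0.3613, 0.1872]
tool_rot: [[0.931, 0.366, -0.003], [0.366, -0.931, -0.001], [-0.003, 0.0, -1.0]]
ft_force: [-0.8, -0.3, -0.1]
grip_width: 0.0002
gripper_force: 0.0
```

```bash
python3 - <<'E'
from h import *
im,d=snap('wrist','w2');print(w('wrist',d,[326],[163]))
im,d=snap('side','s4')
a=cv2.imread('pics/side.png');df=cv2.absdiff(a,im).max(2)
for n,(u,v) in dict(tall=(359,238),waist=(344,170),mid=(293,140),dome=(289,205),ball=(351,124),but=(340,341),off=(268,267),pot=(230,216),brush=(248,360),ham=(255,140)).items(): print(n,(df[v-15:v+16,u-15:u+16]>40).sum())
print(env.observe()['position'],env.observe()['ft_force'])
E
```

```text
[[0.52741448 0.36752109 0.02100644]]
tall 746
waist 881
mid 0
dome 0
ball 0
but 0
off 0
pot 0
brush 0
ham 0
[0.51301224 0.36136183 0.18764315] [-0.00605356  0.35792943 -0.36113118]
```

View pics/s4.png

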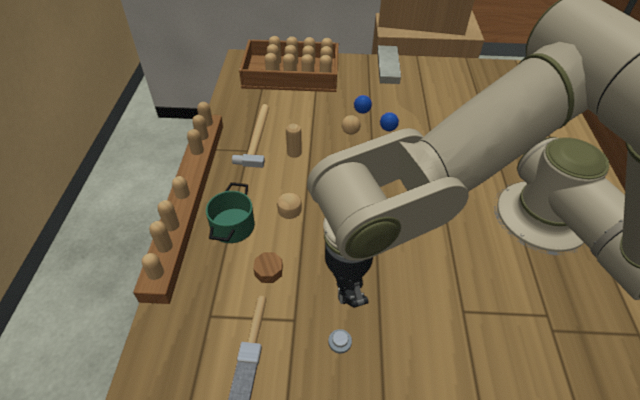

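The button at (340,341) is up, everything visible is unchanged, and the tall and waisted blanks are only hidden behind the raised arm. Handing in.

```bash
python3 -c "
from rig import env
print(env.close_job())"
```

```text
the job is handed in; nothing more can be done
None
```

I pointed at the tall blank and then the pale ball for over two seconds each, then pressed the button fully (about 10 N) and let it come up; nothing looked disturbed, though the arm hid the tall and waisted blanks in the last picture, and the job is handed in with no verdict shown.

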